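# Roll a glass column into its vee cradle and clamp it

### The arm

A 7-joint arm with a two-finger parallel gripper is mounted at the origin on the work surface. World frame = base frame: x ahead of the robot, y to its left, z up, the work surface at z = 0. Lengths are in m, angles in degrees, forces in N, time in s.
With the tool pointing down it reaches from about 0.35 to 0.9 m from the base axis. Payload 7.2 kg.
Tool frame: the origin (TCP) lies at the very end of the fingers, on their centre line; the grasp point (between the pads) lies 19 mm behind it; z points along the fingers, x is the direction in which the jaws open and shut, and the axes are right-handed (so a half turn about z gives the same grasp; the last joint's range is limited). The gripper opens to 85 mm and grips with 20 to 120 N. Pads are 22 mm wide; open, the fingers measure 114 mm over their backs; the gripper's body (76 mm by 85 mm) begins 54 mm behind the grasp point. The pads swing forward as they close: fully open they stand 13 mm farther back than shut.
Start: joints at [-78.106, 23.554, -0.728, 91.456, 0.321, 64.991, -4.71], TCP at [0.17, 0.601, 0.231] pointing down, gripper open.
Joint ranges: [-169.25, 169.25], [-16.82, 113.86], [-84.01, 82.57], [7.8, 145.47], [-59.2, 239.2], [7.22, 106.19], [-163.78, 163.78]. Speed limits (degrees/s): [136.94, 136.94, 172.46, 172.46, 180, 180, 180].

### API

Orientations are given as a 3x3 rotation matrix whose columns are the frame's x, y, z axes.
In Python, from bench import movep, move_l, movej, move_gripper, sleep, solve_ik, get_state, snapshot, Unreachable, job_done gives the robot as it stands. Calls block until the motion is done:
- movep(position, orientation): joint-space move of the TCP to a pose.
- move_l(position, attitude=None, feed=0.15): straight line of the TCP; attitude=None keeps the orientation; feed is the mean speed in m/s.
- movej(angles): joint-space move.
- move_gripper(opening, grip_force=None): opening from 0.0 (shut) to 1.0 (fully open); grip_force is the grip in N (None keeps the last); returns when the fingers have stopped.
- sleep(seconds).
- solve_ik(position, orientation): joint angles nearest the present ones, or None.
- get_state(): the state.
- snapshot(name): name is "scene" or "top" or "wrist"; returns a dict with "image" (480x640x3 uint8, blue, green, red), "fov_y" (degrees; the focal length in pixels is half the picture's height over the tangent of half this angle, whatever the lens; pixels are square), "cx", "cy" (the principal point, pixels), "eye" and "orientation" of the camera in the world; the wrist camera has in their place "hand_eye" (4x4, takes a point from camera to tool coordinates, whose origin is the TCP and whose axes are the tool frame's). Camera axes: x right, y down, z forward; pixel columns grow to the right and rows downward; lengths in m; the calibration is good to about 2 mm. A picture is of the moment at which its call begins: read the wrist's pose just before it. There is no depth.
A pose or a line that the arm cannot do raises Unreachable and nothing moves.
- job_done(): hands the job in, once; it reports no verdict.
The state is a dict: "time_s": time; "joint_pos": joint angles; "qd": joint speeds; "joint_efforts": joint torques, N m; "eef_pos": TCP position; "tcp_rot": TCP orientation; "force": force on the tool from outside, world axes, zero at the start; "wrist_torque": the same for the moment, N m; "opening": opening from 0.0 (shut) to 1.0 (fully open).
Only numpy, scipy, OpenCV 4.12 (cv2) and the standard library are available. Lean on these libraries where they do the work, as an engineer would, in place of code of your own. Each camera call takes 0.05 s, during which the arm holds its last target. There are 200 camera calls.

### The job

Roll the glass column gently up the ramp until it drops into the vee and settles there by itself, then bring the clamp arm down until it is level, so that its spring foot holds the glass lightly in the vee. The glass is thin: only nudge it along, never squeeze it, pick it up, send it flying or press the clamp hard down on it. Leave the bottle, the jar and the beaker alone.

Things in the scene. Friction and masses are not known exactly. Their poses are not given: they have to be found in the camera images.
- cradle: Fixed aluminium cradle, 213 mm long (its x, -109 to 103 mm) by 150 mm wide (its y). Origin on the bench under the vee's bottom line, at mid width; z up; x points from the ramp's low end over the vee to the hinge posts. A kerb lies at x -109 to -100 mm, top at z 48 mm; the ramp rises from z 43 mm at the kerb to z 49 mm at the crest. The column rolls in +x.
- ramp_crest (a point): Mid width of the crest where the ramp ends and the vee begins, at x -16, z 49 mm in the cradle's frame. The vee has two faces at 30 degrees: from the crest down to its bottom (x 0, z 40) and up to (x 30, z 57 mm).
- vee_seat (a point): Where the column's centre lies once seated in the vee: x 0, z 63 mm in the cradle's frame; the column's axis is then parallel to the cradle's y, its top at z 83 mm. Axes as the cradle's. The column's middle may end up to 40 mm to either side of this point along y.
- column_center (a point): Centre of the glass column: plain cylinder 40 mm in diameter, 170 mm long, white filling, a grey cap 22 mm long flush at each end. The point's y axis is its long axis. It starts on the ramp against the kerb, parallel to the vee, its centre at x -88, z 64 mm in the cradle's frame and y within 22 mm of mid width; it rolls back to the kerb if let go on the ramp.
- column: The same column of smooth, slippery glass, about 0.22 kg, origin at its centre. A nudge of 1 to 2 N rolls it; past the crest it drops 6 mm into the vee by itself. It breaks if the robot presses on it with more than 10 N, or the clamp with more than 12 N, or if it moves faster than 0.5 m/s. Its centre must stay below 100 mm above the bench.
- clamp (a joint): Angle of the clamp arm, rad: 0 = level (closed), grows as the handle end swings up and back over the hinge; starts raised at 1.55 to 1.9 (about upright); can be forced down to -0.25. The stiff hinge keeps the arm wherever it is left; 2 to 5 N at the handle moves it. The arm is a steel bar 28 mm wide (y), 14 mm thick.
- clamp_hinge (a point): Middle of the clamp's hinge line, parallel to the cradle's y, at x 78, z 112 mm in the cradle's frame, between two posts (x 63 to 93, y within 30 mm of mid width, up to z 126 mm).
- clamp_handle (a point): Middle of the black round handle bar across the clamp arm's free end, 16 mm in diameter, 90 mm long along the cradle's y, 134 mm from the hinge line. With the arm level it is at x -56, z 112 mm in the cradle's frame. It can be pushed over from behind and pressed down from above, or pinched.
- foot: Spring foot under the clamp arm: rubber pad 26 by 40 mm, 8 mm thick, origin at the centre of its underside, 78 mm from the hinge line. It meets the seated column's top with the arm 0.08 rad above level; with the arm level the spring is in 6 mm and bears with about 3 N. It bottoms (14 mm) about 0.1 rad below level and the glass then takes the full push.
- reagent_a: Bystander: white reagent bottle, 72 mm in diameter, 165 mm high; origin at the centre of its underside. Stands beside the cradle on its +y side.
- reagent_b: Bystander: amber jar with black cap, 62 mm in diameter, 130 mm high; origin at the centre of its underside. Stands beside the cradle on its -y side, towards its hinge end.
- beaker: Bystander: empty glass beaker, 72 mm in diameter, 85 mm high; origin at the centre of its underside. Stands beside the cradle on its -y side, towards its ramp end.
Mind the look-alikes: they are no part of the job. Leave any red look-alike of the column alone.

How it is judged (in metres and radians):
On the way, in this order (a step that is already met when the one before it is completed fails the run):
1. the column lies settled in the vee while the clamp arm is still raised clear of it (x of column_center in the frame of cradle between -0.005 and 0.005 m and z of column_center in the frame of cradle between 0.059 and 0.067 m and y of column_center in the frame of cradle between -0.04 and 0.04 m and angle between the y axis of column_center and the y axis of cradle, either way round below 0.06 rad and linear speed of column below 0.02 m/s and value of joint clamp above 0.4 rad), for 0.3 s.
2. the clamp arm is level and its foot bears on the column (x of column_center in the frame of cradle between -0.005 and 0.005 m and z of column_center in the frame of cradle between 0.059 and 0.067 m and y of column_center in the frame of cradle between -0.04 and 0.04 m and angle between the y axis of column_center and the y axis of cradle, either way round below 0.06 rad and linear speed of column below 0.02 m/s and value of joint clamp between -0.07 and 0.07 rad and contact force between foot and column above 0.5 N), for 0.2 s.
At the end, for the whole second after the job is handed in: The column rests in the vee (axis within 5 mm of the vee's middle line and at seated height within 4 mm, parallel to it within 0.06 rad, its middle within 40 mm of the cradle's middle, at rest) and the clamp arm is level within 0.07 rad with its foot bearing on the glass (over 0.5 N) (all of step 2); the robot touches nothing.
It fails at once if the robot presses on the glass column with more than 10 N (gripped or pushed too hard) (contact force between any of the fingers, the arm and column above 10 N).
It fails at once if the clamp presses on the glass column with more than 12 N (contact force between foot and column above 12 N).
It fails at once if the column is flung (faster than 0.5 m/s) (linear speed of column above 0.5 m/s).
It fails at once if the column is lifted off the cradle (centre more than 100 mm above the bench) or falls from it (height (world z) of column_center above 0.1 m or height (world z) of column_center below 0.05 m).
It fails at once if the bottle, jar or beaker is pushed more than 20 mm or tipped (distance of any of reagent_a, reagent_b, beaker from where it was at the start of the episode above 0.02 m or angle between any of reagent_a, reagent_b, beaker's own z axis and vertical above 0.3 rad).
It also fails if it takes over 58 s, if anything falls off the work surface, if the arm or the gripper's body presses on something with over 40 N, if the wrist force passes 120 N, or if a joint passes its speed limit or range.

## Working session

There is one attempt and no reset: what is moved stays moved. The work goes in short steps, each a Python script; the robot and the scene stay as the last script left them, time stands still between calls to the robot, and variables do not carry over. Pictures are saved under pics/ and viewed, about 8 in all and at most 12, crops included, and the job is handed in when it is done.

```bash
mkdir -p pics; ls; python3 - <<'E'
from bench import *
import cv2,numpy as np
for n in("scene","top"):
    s=snapshot(n);cv2.imwrite(f"pics/{n}1.png",s["image"]);print(n,s["fov_y"],s["cx"],s["cy"],s["eye"],np.round(s["orientation"],4).tolist())
st=get_state();print(st["time_s"],st["eef_pos"],st["force"],np.round(st["tcp_rot"],3).tolist())
E
```

```text
pics
scene 44.07340432588421 324.7504449293803 246.0930379568783 [1.0410987  0.64346563 1.36155245] [[-0.7764, 0.5394, -0.326], [0.6303, 0.6618, -0.4059], [-0.0033, -0.5206, -0.8538]]
top 44.597440019644374 323.3158151923943 240.10577118097137 [0.41594507 0.03705534 1.3369039 ] [[0.0243, -0.9902, 0.1372], [-0.9996, -0.022, 0.0179], [-0.0147, -0.1376, -0.9904]]
0.1 [0.17009885 0.60094617 0.23053708] [-0.26074124 -0.42950948  0.02985492] [[0.272, 0.962, -0.0], [0.962, -0.272, -0.001], [-0.001, 0.0, -1.0]]
```

View pics/scene1.png

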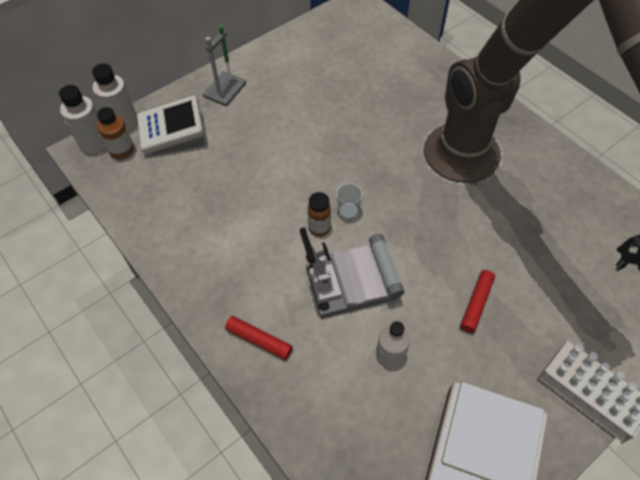

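View pics/top1.png

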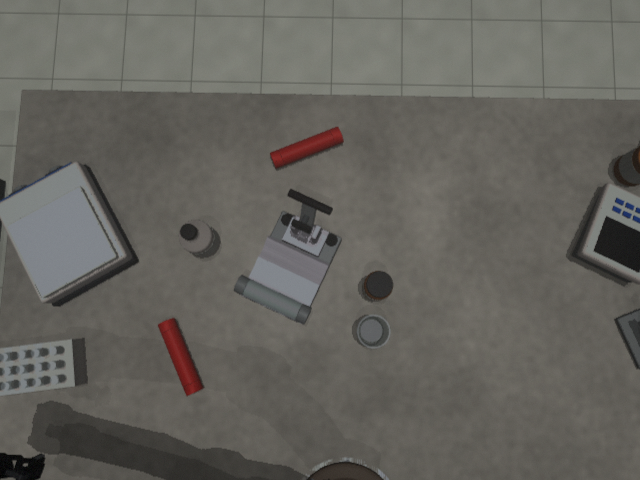

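The scene shows the cradle with the grey-capped column at about (385,265). In the top view the column runs from (240,285) to (305,313), the handle is at (310,202), the bottle at (200,240), the jar at (377,285) and the beaker at (371,330). Next I'll enlarge crops of both views.

```bash
python3 - <<'E'
import cv2,numpy as np
a=cv2.imread("pics/top1.png")[180:330,225:350];b=cv2.imread("pics/scene1.png")[220:320,290:410]
a=cv2.resize(a,None,fx=4,fy=4,interpolation=cv2.INTER_CUBIC)[:600];b=cv2.resize(b,None,fx=2.5,fy=2.5,interpolation=cv2.INTER_CUBIC)
c=np.zeros((600,800,3),np.uint8);c[:a.shape[0],:500]=a;c[:250,500:800]=b
cv2.imwrite("pics/crop1.png",c)
E
```

```text
(no output)
```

View pics/crop1.png

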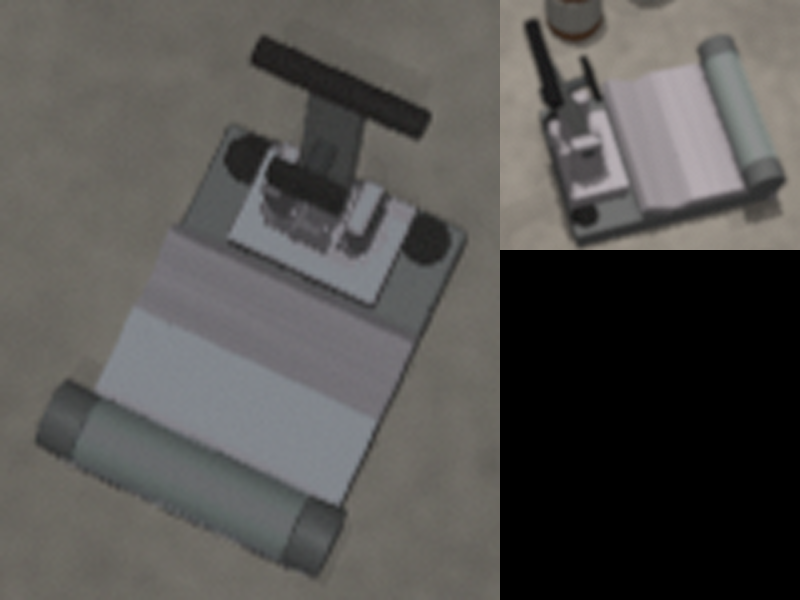

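The crops show crest corners at (135,308) and (377,418), vee top corners at (172,230) and (413,340), and column axis ends at (52,412) and (332,543). I'll make a rough pose fit from these and then go over it with the wrist camera.

```bash
cat > h.py <<'E'
from bench import *
import numpy as np, cv2
from scipy.optimize import least_squares
def proj(P,c):
    f=240/np.tan(np.radians(c["fov_y"]/2)); q=(np.asarray(P)-c["eye"])@np.asarray(c["orientation"])
    return np.c_[q[:,0]/q[:,2]*f+c["cx"],q[:,1]/q[:,2]*f+c["cy"]]
def Rz(a): return np.array([[np.cos(a),-np.sin(a),0],[np.sin(a),np.cos(a),0],[0,0,1]])
def c2w(P,p): return np.asarray(P)@Rz(p[2]).T+[p[0],p[1],0]
def wcam():
    st=get_state(); s=snapshot("wrist"); H=np.array(s["hand_eye"]); R=np.array(st["tcp_rot"])
    s["eye"]=R@H[:3,3]+st["eef_pos"]; s["orientation"]=R@H[:3,:3]; return s
def down(yaw): # tool z down, tool x along world direction yaw
    return Rz(yaw)@np.diag([1.,-1,-1])
E
python3 - <<'E'
from h import *
t=snapshot("top"); s=snapshot("scene")
F=np.array([[-16,75,49],[-16,-75,49],[30,75,57],[30,-75,57]])/1e3
uv=np.array([[135,308],[377,418],[172,230],[413,340]])/4+[225,180]
r=least_squares(lambda p:(proj(c2w(F,p),t)-uv).ravel(),[.5,.1,-.4]); p=r.x
print("cradle",p,np.degrees(p[2]),r.fun.round(1))
ax=np.array([[52,412],[332,543]])/4+[225,180]
q=least_squares(lambda y:(proj(c2w([[-.088,y[0]+.085,.064],[-.088,y[0]-.085,.064]],p),t)-ax).ravel(),[0]);print("coly",q.x,q.fun.round(1))
print("scene px crest,vee",proj(c2w(F,p),s).round(0).tolist())
for n,px,z in(("bottle",(190,231),.165),("jar",(377,281),.13),("beaker",(372,328),.085)):
    m=least_squares(lambda v:(proj([[v[0],v[1],z]],t)-px).ravel(),p[:2]).x
    print(n,m, "in cradle",((m-p[:2])@Rz(p[2])[:2,:2]).round(3))
cc=c2w([[-.02,0,0]],p)[0]
for d in((-.08,0.04),(.0,-0.06)):
  for yaw in (p[2]+np.pi/2,p[2]-np.pi/2,p[2],p[2]+np.pi):
    for z in(.5,.45,.4,.35):
        j=solve_ik([cc[0]+d[0],cc[1]+d[1],z],down(yaw)); 
        if j is not None: print(d,round(yaw,2),z,np.round(j)); break
w=wcam();print(np.array(w["hand_eye"]).round(3).tolist(),w["fov_y"])
E
```

```text
cradle [ 0.53948696  0.12783275 -0.40645034] -23.287889258122917 [-0.2 -0.5  0.7  0.2 -1.  -0.2  0.4  0.4]
coly [0.00410138] [-0.4 -0.   0.4  0. ]
scene px crest,vee [[367.0, 299.0], [349.0, 248.0], [349.0, 302.0], [332.0, 251.0]]
bottle [0.59092338 0.32972644] in cradle [-0.033  0.206]
jar [ 0.50056947 -0.05373403] in cradle [ 0.036 -0.182]
beaker [ 0.40416521 -0.04772965] in cradle [-0.055 -0.215]
(-0.08, 0.04) 1.16 0.5 [-49.   1.  22.  85.  -0.  94.  40.]
(-0.08, 0.04) -1.98 0.5 [ -72.    0.   46.   86.   -0.   94. -140.]
(-0.08, 0.04) -0.41 0.5 [-57.   1.  31.  85.  -0.  94. -50.]
(-0.08, 0.04) 2.74 0.5 [-41.   2.  14.  84.  -0.  94. 130.]
(0.0, -0.06) 1.16 0.5 [-43.   8.  35.  79.  -4.  95.  58.]
(0.0, -0.06) -1.98 0.5 [ -69.   14.   73.   80.  -13.   96. -112.]
(0.0, -0.06) -0.41 0.5 [-50.   8.  44.  79.  -6.  95. -30.]
(0.0, -0.06) 2.74 0.5 [-35.   7.  25.  79.  -3.  95. 147.]
[[1.0, 0.0, -0.001, 0.0], [0.0, 0.956, 0.293, -0.074], [0.001, -0.293, 0.956, -0.142], [0.0, 0.0, 0.0, 1.0]] 59.038657126484665
```

```bash
python3 - <<'E'
from h import *
import pickle
p=np.array([.5395,.1278,-.4065])
move_gripper(.5)
for i,(x,y) in enumerate([(-.10,.05),(-.04,-.07)]):
    movep(c2w([[x,y,.38]],p)[0],down(p[2]+np.pi/2)); sleep(.3)
    w=wcam(); im=w["image"]; cv2.imwrite(f"pics/w{i}.png",im); pickle.dump(w,open(f"w{i}.pkl","wb"))
    # mark predicted points
    st=get_state(); print(st["time_s"],st["eef_pos"],np.round(st["joint_pos"]),st["opening"])
    F=c2w(np.array([[-16,75,49],[-16,-75,49],[30,75,57],[30,-75,57],[-88,89,64],[-88,-81,64],[78,0,112]])/1e3,p)
    print(proj(F,w).round(0).tolist())
E
```

```text
2.9417 [0.46732549 0.21357447 0.37983075] [-45.   7.  17.  94.  -2.  79.  39.] 0.49833598490138836
[[338.0, 250.0], [210.0, 249.0], [337.0, 288.0], [211.0, 288.0], [352.0, 191.0], [197.0, 191.0], [271.0, 349.0]]
3.8917 [0.47504992 0.08012003 0.37981723] [-37.   3.  23.  98.  -1.  79.  53.] 0.4991831992957703
[[444.0, 200.0], [311.0, 200.0], [442.0, 241.0], [311.0, 240.0], [467.0, 135.0], [305.0, 135.0], [382.0, 299.0]]
```

View pics/w0.png

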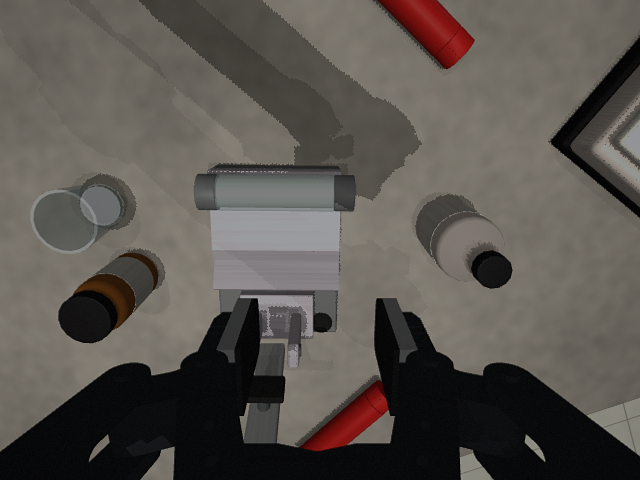

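View pics/w1.png

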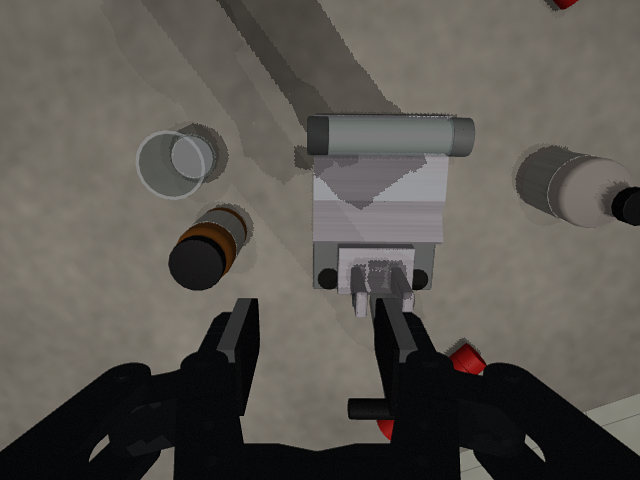

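Both wrist views show the crest at row 250 (columns 213–338) and row 201 (314–447), the column at row 191 (195–355) and row 135 (307–474), and the handle around (375,408) in the second. I'll fit everything jointly.

```bash
python3 - <<'E'
from h import *
import pickle
w0,w1=[pickle.load(open(f"w{i}.pkl","rb")) for i in(0,1)]
t=snapshot("top");s=snapshot("scene")
F=np.array([[-16,75,49],[-16,-75,49],[30,75,57],[30,-75,57]])/1e3
ob=[(t,np.array([[135,308],[377,418],[172,230],[413,340]])/4+[225,180],.46),
 (w0,np.array([[338.5,250.5],[213,250.5],[338,290],[214,290]]),.8),(w1,np.array([[447,201.5],[314,201.5],[443,242],[314,242]]),.8)]
# free height offset dz as a check on the text's heights
r=least_squares(lambda p:np.concatenate([((proj(c2w(F,p)+[0,0,p[3]],c)-uv)/k).ravel() for c,uv,k in ob]),[.54,.128,-.41,0]);p=r.x
print("cradle",p.round(4),"resid mm",r.fun.round(1))
np.save("p.npy",[*p[:3]])
# column: triangulate axis x,y,z in cradle
co=[(t,np.array([[52,412],[332,543]])/4+[225,180],.46),(w0,np.array([[353.5,191.5],[196,191.5]]),.8),(w1,np.array([[467,135.5],[308,135.5]]),.8)]
g=lambda v:np.concatenate([((proj(c2w([[v[0],v[1]+.085,v[2]],[v[0]+v[3],v[1]-.085,v[2]]],p),c)-uv)/k).ravel() for c,uv,k in co])
q=least_squares(g,[-.088,0,.064,0]);print("col x,y,z,skew",q.x.round(4),q.fun.round(1))
ho=[(t,np.array([342,87])/4+[225,180]),(s,np.array([(542-500)/2.5+290,64/2.5+220]))]
h=least_squares(lambda v:np.concatenate([(proj(c2w([v],p),c)[0]-uv) for c,uv in ho]),[.09,0,.245]);print("handle",h.x.round(4),h.fun.round(1))
th=least_squares(lambda a:np.concatenate([(proj(c2w([[.078-.134*np.cos(a[0]),0,.112+.134*np.sin(a[0])]],p),c)[0]-uv) for c,uv in ho]),[1.7]);print("theta",th.x,th.fun.round(1))
for z in (.12,.053):
  for x in(-.15,-.05): 
    j=solve_ik(c2w([[x,q.x[1],z]],p)[0],down(p[2]+np.pi/2));print(x,z,None if j is None else np.round(j))
for yw in(0,np.pi):
  for yo in(.03,-.03):
    for a in(th.x[0],.8,0):
      for dz in(-.019,.1):
        j=solve_ik(c2w([[.078-.134*np.cos(a),yo,.112+.134*np.sin(a)+dz]],p)[0],down(p[2]+yw));print(yw,yo,round(a,1),dz,None if j is None else np.round(j).tolist())
E
```

```text
cradle [ 5.413e-01  1.289e-01 -4.063e-01  1.000e-04] resid mm [-1.4 -2.9  0.6 -1.4 -3.  -2.2 -0.1 -1.   0.7  0.1 -1.7 -0.   0.9 -0.8
 -1.4 -1.  -2.5 -0.8 -1.3 -1.1  0.5 -0.5 -1.3 -0.8]
col x,y,z,skew [-0.0891  0.003   0.0637 -0.0001] [-1.2 -0.5  0.4 -0.3 -1.1  0.1  1.6 -0.1  0.9  0.1 -2.3 -0.3]
handle [ 0.1105 -0.0023  0.2376] [ 0.1 -0.1  0.1  0. ]
theta [1.81492708] [-1.1 -1.   0.4 -0.2]
-0.15 0.12 [-45.  15.  15. 123.  -6.  43.  41.]
-0.05 0.12 [-37.  21.  19. 114.  -9.  46.  54.]
-0.15 0.053 [-44.  22.  15. 126. -10.  33.  45.]
-0.05 0.053 [-36.  27.  17. 116. -13.  38.  57.]
0 0.03 1.8 -0.019 [-36.0, 30.0, 33.0, 88.0, -17.0, 67.0, -23.0]
0 0.03 1.8 0.1 [-36.0, 26.0, 34.0, 78.0, -14.0, 80.0, -25.0]
0 0.03 0.8 -0.019 [-43.0, 21.0, 27.0, 104.0, -11.0, 57.0, -34.0]
0 0.03 0.8 0.1 [-43.0, 15.0, 27.0, 96.0, -7.0, 71.0, -38.0]
0 0.03 0 -0.019 [-43.0, 25.0, 23.0, 113.0, -14.0, 44.0, -35.0]
0 0.03 0 0.1 [-45.0, 16.0, 25.0, 107.0, -8.0, 59.0, -40.0]
0 -0.03 1.8 -0.019 [-33.0, 27.0, 34.0, 93.0, -16.0, 65.0, -19.0]
0 -0.03 1.8 0.1 [-34.0, 23.0, 35.0, 83.0, -13.0, 79.0, -22.0]
0 -0.03 0.8 -0.
[... 471 characters left out ...]

3.141592653589793 0.03 0.8 0.1 [-34.0, 14.0, 16.0, 95.0, -4.0, 71.0, 139.0]
3.141592653589793 0.03 0 -0.019 [-35.0, 24.0, 12.0, 113.0, -7.0, 43.0, 139.0]
3.141592653589793 0.03 0 0.1 [-36.0, 16.0, 14.0, 106.0, -4.0, 58.0, 136.0]
3.141592653589793 -0.03 1.8 -0.019 [-22.0, 25.0, 17.0, 92.0, -8.0, 64.0, 154.0]
3.141592653589793 -0.03 1.8 0.1 [-23.0, 21.0, 19.0, 82.0, -7.0, 78.0, 153.0]
3.141592653589793 -0.03 0.8 -0.019 [-31.0, 17.0, 17.0, 109.0, -6.0, 55.0, 145.0]
3.141592653589793 -0.03 0.8 0.1 [-32.0, 10.0, 18.0, 100.0, -3.0, 70.0, 143.0]
3.141592653589793 -0.03 0 -0.019 [-32.0, 21.0, 15.0, 118.0, -8.0, 41.0, 145.0]
3.141592653589793 -0.03 0 0.1 [-34.0, 12.0, 17.0, 112.0, -4.0, 57.0, 141.0]
```

```bash
python3 - <<'E'
from h import *
p=np.load("p.npy");R=down(p[2]+np.pi/2);y=.003
W=lambda x,z:c2w([[x,y,z]],p)[0]
movep(W(-.165,.16),R); move_l(W(-.165,.054),feed=.12); sleep(.3)
f0=np.array(get_state()["force"]);print("f0",f0.round(1))
for x in np.r_[-.13,np.arange(-.12,-.059,.01)]:
    move_l(W(x,.054),feed=.03)
    st=get_state();f=(np.array(st["force"])-f0)@Rz(p[2]);print(round(x,3),round(st["time_s"],2),f.round(1))
    if np.abs(f[:2]).max()>5: print("STOP");break
t=snapshot("top");w=wcam();s=snapshot("scene")
a=t["image"][170:340,215:385];b=w["image"][::1,::1];c=s["image"][210:330,290:420]
o=np.zeros((600,800,3),np.uint8);o[:480,:480]=cv2.resize(b,(480,360),interpolation=3) if 0 else cv2.resize(a,(480,480),interpolation=2)
o[:240,480:]=cv2.resize(b,(320,240));o[240:240+295,480:]=cv2.resize(c,(320,295),interpolation=2)
cv2.imwrite("pics/push1.png",o)
E
```

```text
f0 [ 0.5 -0.6  0.7]
-0.13 7.67 [-1.6  0.7 -0.7]
-0.12 8.15 [-0.9  0.4 -1.2]
-0.11 8.63 [-0.5  0.3 -0.6]
-0.1 9.12 [ 0.4  0.8 -0.7]
-0.09 9.6 [-0.8  0.8 -1.3]
-0.08 10.08 [-1.   0.6 -0.1]
-0.07 10.57 [-0.7  1.1 -1. ]
-0.06 11.05 [-0.6  0.4 -0.5]
```

View pics/push1.png

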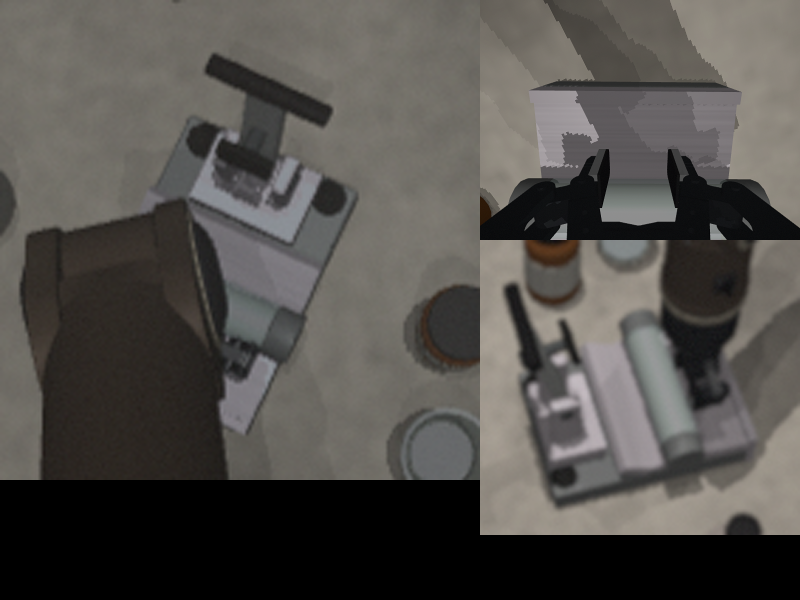

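The column is pushed evenly and stays parallel, now just before the crest. The scene crop shows its cap ends at about (640,320) and (680,440). I'll continue slowly over the crest.

```bash
python3 - <<'E'
from h import *
p=np.load("p.npy");y=.003
W=lambda x,z:c2w([[x,y,z]],p)[0]
f0=np.array([.3,-.2,.2]); g=cv2.cvtColor(snapshot("scene")["image"],6)[230:310,330:400].astype(int)
for x in np.arange(-.056,-.0375,.003):
    move_l(W(x,.055),feed=.02)
    st=get_state();f=(np.array(st["force"])-f0)@Rz(p[2])
    n=cv2.cvtColor(snapshot("scene")["image"],6)[230:310,330:400].astype(int);print(round(x,3),round(st["time_s"],2),f.round(1),"diff",np.abs(n-g).mean().round(2));g=n
    if np.abs(f[:2]).max()>5: print("STOP");break
sleep(.3)
move_l(W(-.15,.058),feed=.1); move_l(W(-.16,.28),feed=.2)
w=wcam();s=snapshot("scene");t=snapshot("top");import pickle;pickle.dump((w,s,t),open("a2.pkl","wb"))
o=np.zeros((480,800,3),np.uint8);o[:360,:480]=cv2.resize(w["image"],(480,360))
o[:295,480:]=cv2.resize(s["image"][210:330,290:420],(320,295),interpolation=2)
cv2.imwrite("pics/push2.png",o)
col=[[0,.088,.063],[0,-.082,.063]]
print("pred seated ends w0/scene",(proj(c2w(col,p),w)*.75).round(0).tolist(),((proj(c2w(col,p),s)-[290,210])*2.46+[480,0]).round(0).tolist(),get_state()["time_s"])
E
```

```text
-0.056 11.61 [-0.6  0.3  0.2] diff 6.75
-0.053 11.96 [-0.2  0.2 -0.7] diff 5.06
-0.05 12.31 [-0.5  0.7 -1. ] diff 5.14
-0.047 12.66 [-0.5  0.7 -0.5] diff 11.52
-0.044 13.01 [-0.9  0.2 -0.2] diff 5.57
-0.041 13.36 [ 0.2  0.5 -0.2] diff 3.62
-0.038 13.71 [-0.4  0.5  0. ] diff 3.59
pred seated ends w0/scene [[304.0, 271.0], [172.0, 271.0]] [[659.0, 229.0], [609.0, 87.0]] 16.7333
```

View pics/push2.png

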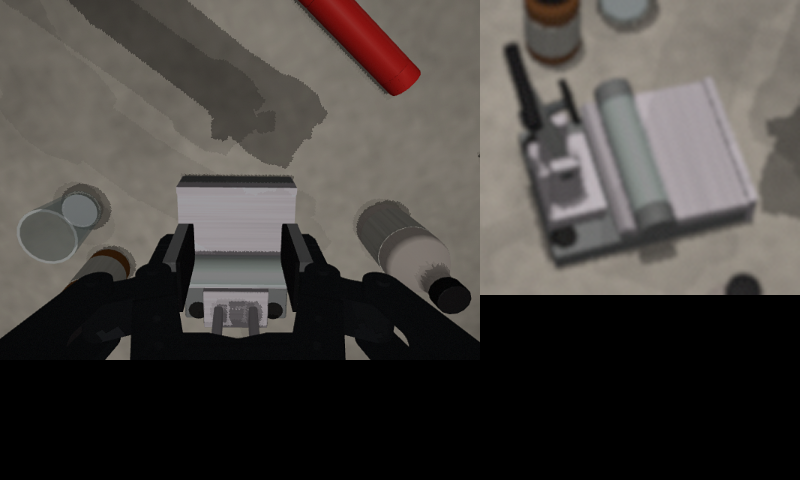

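The column is seated. Its scene cap ends at (612,90) and (657,220) match the predicted (609,87) and (659,229), with the clamp still up. Next I'll push the handle over from behind with shut fingers.

```bash
python3 - <<'E'
from h import *
p=np.load("p.npy");R=down(p[2]);y=.03
W=lambda x,z:c2w([[x,y,z]],p)[0]
move_gripper(0.0)
c=c2w([[-.12,.03,.36]],p)[0]; move_l(c,feed=.25)
movep(W(.165,.36),R); move_l(W(.165,.225),feed=.15); sleep(.2)
f0=np.array(get_state()["force"]);print("f0",f0.round(1),get_state()["time_s"])
for a in np.r_[1.78,np.arange(1.7,.74,-.1),.72]:
    xh,zh=.078-.134*np.cos(a),.112+.134*np.sin(a)
    move_l(W(xh+.023,zh-.012),feed=.07)
    st=get_state();f=(np.array(st["force"])-f0)@Rz(p[2]);print(round(a,2),round(st["time_s"],2),f.round(1))
    if np.abs(f).max()>20: print("STOP");break
s=snapshot("scene");t=snapshot("top")
o=np.zeros((500,800,3),np.uint8);o[:500,:400]=cv2.resize(t["image"][150:350,215:375],(400,500),interpolation=2)
o[:370,400:]=cv2.resize(s["image"][200:320,290:420],(400,370),interpolation=2)
cv2.imwrite("pics/cl1.png",o)
E
```

```text
f0 [-0.6  0.1  0.1] 20.0917
1.78 20.77 [ 1.7 -0.1  0.3]
1.7 21.07 [-0.5  0.2 -0. ]
1.6 21.41 [ 1.2 -0.6 -0.7]
1.5 21.75 [-0.1  0.1  0.2]
1.4 22.09 [ 0.4 -0.  -0.8]
1.3 22.43 [0.4 0.9 0.5]
1.2 22.77 [0.9 0.1 0.1]
1.1 23.12 [ 1.1  0.5 -0.3]
1.0 23.46 [0.9 0.6 0.4]
0.9 23.8 [-0.5  0.7  0.2]
0.8 24.14 [ 0.4 -0.4  0.1]
0.72 24.44 [0.8 1.  0.3]
```

View pics/cl1.png

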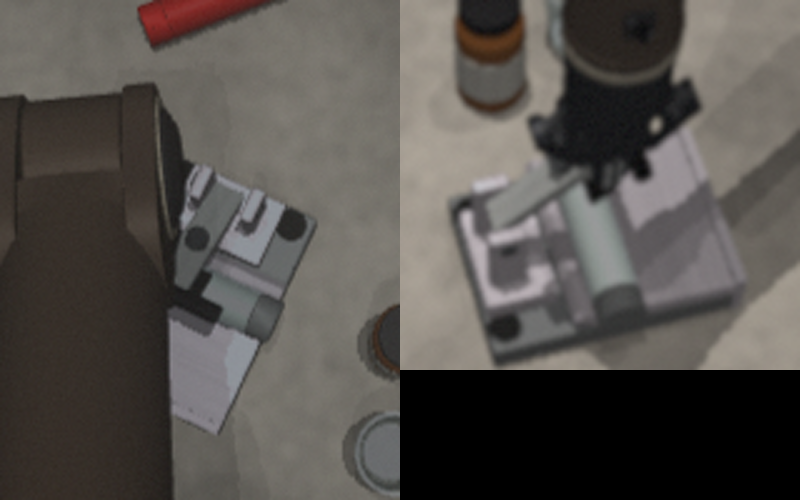

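The arm has swung forward, and the handle's right end shows at (215,312) in the left crop, ahead of the fingers. I'll find its angle from that pixel, then press down from above.

```bash
python3 - <<'E'
from h import *
p=np.load("p.npy");t=snapshot("top")
E=lambda a:c2w([[.078-.134*np.cos(a),-.045,.112+.134*np.sin(a)]],p)
r=least_squares(lambda a:(proj(E(a[0]),t)[0]-[301,274.8]),[.7]);th=r.x[0];print("theta",th,r.fun.round(1))
def W(x,z,y=.0): return c2w([[x,y,z]],p)[0]
e=get_state()["eef_pos"];dx=Rz(p[2])[:,0]
move_l(e+.006*dx,feed=.05); move_l(e+.006*dx+[0,0,.08],feed=.15)
H=lambda a:(.078-.134*np.cos(a),.112+.134*np.sin(a))
move_l(W(H(.75)[0],H(.75)[1]+.05),feed=.15)
move_l(W(H(.75)[0],H(.75)[1]+.02),feed=.1);sleep(.2)
f0=np.array(get_state()["force"]);print("f0",f0.round(1))
for a in np.r_[np.arange(.75,.15,-.1),.15,.1,.06,.03,0.]:
    x,z=H(a); move_l(W(x,z+.008),feed=.06 if a>.2 else .03)
    st=get_state();f=(np.array(st["force"])-f0)@Rz(p[2]);print(round(a,2),round(st["time_s"],2),f.round(1),round(st["eef_pos"][2]-z-.008,4))
    if np.abs(f).max()>25: print("STOP");break
sleep(.4)
x,z=H(0); move_l(W(x,z+.06),feed=.1); move_l(W(-.12,.30),feed=.25)
movep(W(-.22,.36,.05),down(p[2]+np.pi/2))
s=snapshot("scene");t=snapshot("top");w=wcam()
o=np.zeros((600,800,3),np.uint8);o[:500,:400]=cv2.resize(t["image"][150:350,215:375],(400,500),interpolation=2)
o[:277,400:700]=cv2.resize(s["image"][200:320,290:420],(300,277),interpolation=2)
o[300:600,400:]=cv2.resize(w["image"],(400,300))
cv2.imwrite("pics/cl2.png",o);import pickle;pickle.dump((s,t,w),open("a3.pkl","wb"));print(get_state()["time_s"])
E
```

```text
theta 0.7261856906021598 [1.5 0.6]
f0 [-0.8  0.8  0.7]
0.75 26.98 [ 1.8 -0.7 -0.8] -0.0005
0.65 27.35 [ 1.6 -1.  -1. ] -0.0003
0.55 27.73 [ 0.7 -0.  -0.6] -0.0004
0.45 28.1 [ 0.9 -0.7 -1.5] -0.0004
0.35 28.48 [ 1.1 -0.3 -0.6] -0.0004
0.25 28.85 [ 1.4 -1.3 -1.3] -0.0004
0.15 29.45 [ 1.2  0.1 -1.5] -0.0001
0.1 29.82 [0.8 0.6 0. ] -0.0002
0.06 30.15 [ 0.8 -0.5 -0.6] -0.0002
0.03 30.43 [ 1.3 -0.4 -1.6] -0.0002
0.0 30.72 [ 1.2 -0.1 -0.8] -0.0002
33.8167
```

View pics/cl2.png

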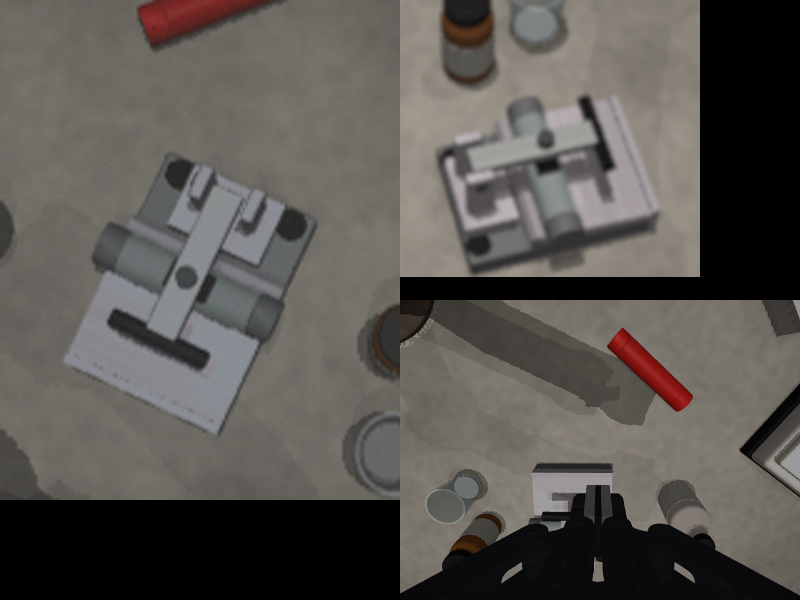

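The clamp is down across the column, with the handle centre at (158,340) in the left crop and (597,133) in the right crop. I'll triangulate the handle and the column.

```bash
python3 - <<'E'
from h import *
import pickle
p=np.load("p.npy");s,t,w=pickle.load(open("a3.pkl","rb"))
T=lambda u:np.array(u)*.4+[215,150]; S=lambda u:(np.array(u)-[400,0])/2.308+[290,200]
def tri(a,b,g): 
    r=least_squares(lambda v:np.r_[proj(c2w([v],p),t)[0]-T(a),proj(c2w([v],p),s)[0]-S(b)],g); return r.x.round(4),r.fun.round(1)
h=tri([158,340],[597,133],[-.056,0,.112]);print("handle",h,"theta",(h[0][2]-.112)/.134)
# column axis ends: corner means of caps
for n,g,a,b in(("+y",[0,.085,.063],[103,243],[566,232]),("-y",[0,-.085,.063],[264,317],[522,105])): print("col",n,tri(a,b,g))
for a in(-.07,0,.07): print(a,(proj(c2w([[.078-.134*np.cos(a),0,.112+.134*np.sin(a)]],p),s)[0]-S([597,133])).round(1),(proj(c2w([[.078-.134*np.cos(a),0,.112+.134*np.sin(a)]],p),t)[0]-T([158,340])).round(1))
E
```

```text
handle (array([-0.0589, -0.0007,  0.1077]), array([ 0.1, -0.1,  0.1,  0. ])) theta -0.032089552238805955
col +y (array([-0.0008,  0.0834,  0.0675]), array([ 0.4, -0.3,  0.6,  0.1]))
col -y (array([-0.0007, -0.0728,  0.0768]), array([ 0.7, -0.6,  1.1,  0.1]))
-0.07 [-1.1  1.6] [ 0.7 -1.5]
0 [-0.8 -0.4] [ 0.2 -1.6]
0.07 [-0.6 -2.3] [-0.2 -2. ]
```

```bash
python3 -c "
from bench import *
s=get_state();print(s['time_s'],s['force'],s['eef_pos']);job_done()"
```

```text
33.8167 [-0.53016686  0.53518764 -0.35041937] [0.35931126 0.26127032 0.35954496]
the job is handed in; nothing more can be done
```

I rolled the column up the ramp with two half-open fingers and it dropped into the vee. I then pushed the clamp over from behind with shut fingers, pressed it down from above to level, and drew the robot clear. The job was handed in at 33.8 s; no verdict was reported.

**Last checks:**
- **Column position:** it lies about 1 mm from the vee's middle line and parallel to it, with its middle about 5 mm from mid width.
- **Clamp angle:** the fingertip stopped within 0.2 mm of the height for level. Triangulating the handle gave about -0.03 rad. The limit is ±0.07.
- **Forces:** wrist force readings stayed within about 2 N throughout.
- **Bystanders:** the bottle, jar and beaker looked unmoved in the final pictures; I did not measure them again.

**What disagreed or was not checked:**
- **Column height:** my last reading of the cap ends gave 67 and 77 mm, against 63 mm expected. The far end was a coarse pick from a blurred crop. The picture taken before clamping matched the seated position within about 4 mm, so I took the column as seated.
- **Foot force:** it was not measured directly, only inferred from the clamp angle.

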